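Pull the fuse carrier from a car fuse box and hold it up

TASK

Open the black car fuse box on the bench: lift its lid by the hoop grip and swing it right over until it rests on its stop. Then take the fuse carrier inside (the plug-in block with two rows of small blade fuses, not its twin with the single cube relay) between the fingers, squeeze its two side catches together and draw it up out of its bay. Finish while still holding it over the box by its squeezed catches, upright and still, its whole body clear above the rim and touching nothing else, with the lid left open, the relay carrier still plugged in and the other things on the bench where they were.

Things in the scene. Friction and masses are not known exactly. Their poses are not given: they have to be found in the camera images.
- fusebox: Black fuse box, fixed on a bench plate 250 x 235 x 8 mm. Origin on the bench under its centre, z up. 190 (x) by 180 (y) mm, walls 4, rim z = 104. Lid hinge at the +y wall, grip on the -y side. Inside, a deck (top z = 58) with two bays at x = 0, y = -42 and y = +28; a carrier in each, which in which varies. Fuse row and studs (to z = 75) at y = 60 to 76; deck else bare within 85 mm of x = 0.
- lid (a joint): Lid angle: 0 shut, 1.85 rad resting on its stop, leaning outwards past upright. About 0.18 kg, hinge nearly free: let go before upright (about 1.5 rad) it falls shut, beyond that on to its stop. Panel 196 x 190 mm, top 115 mm above the bench when shut.
- lid_grip (a point): Middle of the lid's hoop grip: a round bar 10 mm thick, 70 mm long, parallel to the hinge, on two 8 mm prongs, 19 mm out from the lid's free edge and 19 mm above the lid's top when shut; free air round and below it. Moves with the lid. Its axes are the fuse box's when shut.
- lid_hinge (a point): A point on the lid's hinge line, over the fuse box's +y wall, 104 mm above the bench; the hinge line runs along the fuse box's x. The grip bar is 212 mm from it.
- fuse_carrier: The thing to pull: grey block 34 x 34 mm, 40 high, with two rows of four small blade fuses on top (to 61 mm); about 0.12 kg. Origin at the centre of its underside, z up, x along the line between its catches. Plugged in: underside 14 mm above the bench, axes as the fuse box's, 1.5 mm play sideways, 2 mm upwards. Hooks on its two catches, under the deck's edge, keep it in.
- fuse_carrier_tab_a (a point): Middle of the outer face of the -x catch's finger tab, 68 mm above the carrier's underside; moves with the tab. Tabs are flat, 21 mm wide (y), 4 mm thick, 56 to 80 mm above the underside. Outer faces at this height: 61 mm apart at rest (64 at the tips), leaning out 0.14 rad; 43 mm apart fully squeezed, then upright; hooks free at 48 mm or less.
- fuse_carrier_tab_b (a point): The same on the +x finger tab.
- fuse_carrier_catch_a (a joint): How far the -x catch, a springy arm rooted at the carrier's foot, is squeezed in: 0 at rest, 0.14 rad fully in against the carrier; its hook is free from about 0.10 rad. Springs back; about 2 N at the tab to start it, 6 N fully in.
- fuse_carrier_catch_b (a joint): The same for the +x catch.
- relay_carrier: Its twin in the other bay, same housing and catches (tabs to 80 mm), but carrying one black cube relay 28 x 28 x 22 mm, top 68 mm above its underside. Origin at the centre of its underside. Stays plugged in.
- multimeter: Yellow hand multimeter lying flat, 170 x 80 x 38 mm, left of the box.
- ecu: Aluminium engine control unit lying flat, 195 x 130 x 35 mm, right of the box.
- solder_spool: Solder spool standing on its flange, 60 mm across, 40 mm high, beyond the box.
- screwdriver: Screwdriver 180 mm long with black handle lying on the bench on the grip side of the box.
- spare_relay: Black cube relay 28 x 28 x 34 mm, standing on the bench on the robot's side of the box.
- fuse_tray: Clear divided tray 100 x 70 x 22 mm with fuses, left of the box.

How it is judged:
By the outcome, as a careful person would: the job done as asked, in the order asked, and still so for the second after the job is handed in, while the arm keeps its last pose, push and grip.
It also fails if it takes over 58 s, if anything falls off the work surface, if the arm or the gripper's body presses on something with over 40 N, if the wrist force passes 120 N, or if a joint passes its speed limit or range.

ROBOT

A 7-joint arm with a two-finger parallel gripper is mounted at the origin on the work surface. World frame = base frame: x ahead of the robot, y to its left, z up, the work surface at z = 0. Lengths are in m, angles in degrees, forces in N, time in s.
With the tool pointing down it reaches from about 0.425 to 0.925 m from the base axis. Payload 6.8 kg.
Tool frame: the origin (TCP) lies on the centre line of the jaws, within the pads' length; the fingertips stand 14 mm ahead of it and the grasp point (between the pads) lies 5 mm behind it (bot.tip_extent is the distance from the TCP to the fingertips, in m); z points along the fingers, y is the line along which they close (so a half turn about z gives the same grasp; the last joint's range is limited). The gripper opens to 88 mm and grips with 3 to 60 N. Pads are 20 mm wide; open, the fingers measure 115 mm over their backs; the gripper's body (75 mm by 178 mm) begins 61 mm behind the grasp point.
Start: joints at [-77.183, 27.33, 1.283, 89.118, -0.659, 63.558, -4.761], TCP at [0.22, 0.638, 0.237] pointing down, gripper open.
Joint ranges: [-169.35, 169.35], [-19.33, 120.38], [-80.79, 83.38], [13.8, 139.57], [-78.32, 258.32], [9.67, 109.79], [-169.56, 169.56]. Speed limits (degrees/s): [136.94, 136.94, 180, 180, 180, 180, 180].

INTERFACE

Orientations are given as [roll, pitch, yaw] about the fixed x, y, z axes, in that order (R = Rz(yaw) Ry(pitch) Rx(roll)).
In Python, from plant import bot, optics, hand_in gives the robot as it stands.
- The arm moves only by the tool carry_out, never from a script. Its argument "targets" is a list of rows, each a list of 3 entries, a list of its own where there are three numbers: the shift along the tool's x, y, z in mm, then the turn, a rotation vector about the tool's x, y, z in degrees, then the opening in per cent of the stroke, from 0 (shut) to 100 (fully open). A call has 1 to 12 rows; each row is the pose to reach, as a shift and turn from the pose commanded when the call began, along the tool's axes at that moment; what a row does not reach only later rows make up. A row lasts 1/12 s, in which the tool goes at most 41.7 mm and 7.16 degrees, less where a joint would pass 70% of its speed; a pose out of reach is approached as far as the arm can. A call with a gripper value outside its range is refused whole. The fingers move at their own pace and stop on an object; "newtons" is the grip in N (left out, the last holds). Time passes only in rows, so rows that repeat a pose let the fingers close. It gives the time, the measured TCP pose, the force, the opening and the grip force at its end, in the units of the state.
- bot.state(): the state, without advancing time (a new reading comes with each control period).
- optics.snapshot(name): name is "scene" or "top" or "wrist"; returns a dict with "image" (400x640x3 uint8, red, green, blue), "mtx" (3x3 intrinsics, pixels), "dist" ([k1, k2, p1, p2, k3] as OpenCV has them; the pictures are not rectified), "R" (3x3) and "t" (3): a world point X has camera coordinates R X + t. Camera axes: x right, y down, z forward; pixel columns grow to the right and rows downward; lengths in m; the calibration is good to about 2 mm. A picture is of the moment at which its call begins. There is no depth.
- hand_in(): hands the job in; it is judged then, once.
The state is a dict: "time_s": time; "joints": joint angles; "qd": joint speeds; "tau": joint torques, N m; "ee_pos": TCP position; "tool_rot": TCP orientation; "wrist_force": force on the tool from outside, world axes, zero at the start; "moment": the same for the moment, N m; "finger_gap": finger opening in m; "gripper_force": force on a finger pad.
Only numpy, scipy, OpenCV 4.12 (cv2) and the standard library are available. Lean on these libraries where they do the work, as an engineer would, in place of code of your own. Each camera call takes 0.05 s, during which the arm holds its last target. There are 200 camera calls.

## Working session

There is one attempt and no reset: what is moved stays moved. The work goes in short steps, Python scripts to look and compute and a tool call to move; the robot and the scene stay as the last step left them, time stands still between calls to the robot, and variables do not carry over. Pictures are saved under pics/ and viewed, at most 10 in all, crops included, and the job is handed in when it is done.

Besides the shell and the picture viewer there is one more tool, called after "Request:" as name(argument=value, ...) on one line, values as JSON. carry_out: Moves the arm, as the interface text tells. Its arguments: {"type":"object","properties":{"targets":{"type":"array"},"newtons":{"type":"number"}},"required":["targets"]}

```bash
mkdir -p pics; ls; python3 - <<'E'
from plant import bot, optics
import cv2
for n in ("scene","top"):
    s=optics.snapshot(n); cv2.imwrite(f"pics/{n}0.png",s["image"][:,:,::-1])
    print(n,s["mtx"].tolist(),s["dist"],s["R"].tolist(),s["t"])
print(bot.state(),bot.tip_extent)
E
```

```text
pics
scene [[435.82367891132907, 0.0, 319.7997936951649], [0.0, 435.82367891132907, 197.71311285788522], [0.0, 0.0, 1.0]] [-0.05227785  0.          0.          0.          0.        ] [[-0.790121261265879, 0.61283707711511, 0.01179446516911428], [0.37811148900878994, 0.5024575115650808, -0.7775398066667603], [-0.4824314400774191, -0.6098911099408122, -0.6287231025181054]] [ 0.42675737 -0.11309288  1.65849556]
top [[435.55558549263947, 0.0, 323.0898567343219], [0.0, 435.55558549263947, 200.6179986568866], [0.0, 0.0, 1.0]] [-0.02474223  0.          0.          0.          0.        ] [[0.10576696900807311, -0.994379134245802, 0.004846198862415875], [-0.9694054255381411, -0.1041938193718958, -0.2222538389812692], [0.2215095239579112, 0.01880918342899447, -0.9749767922441406]] [-0.02170481  0.58308964  1.31288698]
{'time_s': 0.1, 'joints': array([-77.18333951,  27.369994  ,   1.27961182,  89.16923766,
        -0.65840267,  63.5584616 ,  -4.76260297]), 'qd': array([ 0.05680751, -0.11243003, -0.08334824, -0.02009879,  0.05500196,
        0.05622552, -0.01955489]), 'tau': array([ 3.28526621e-03, -5.84092605e+01,  1.53951008e+00, -2.73316526e+01,
       -5.42259228e-02,  1.30542772e-02,  4.52295865e-05]), 'ee_pos': array([0.21971589, 0.63771379, 0.23581635]), 'tool_rot': array([-1.79909892e+02,  6.68696881e-03,  1.60990219e+02]), 'wrist_force': array([-0.52912591, -0.10090036, -0.04851272]), 'moment': array([-0.03032823, -0.03689028,  0.05297189]), 'gripper_force': 0.0, 'finger_gap': 0.08790362831196971} 0.014
```

View pics/scene0.png

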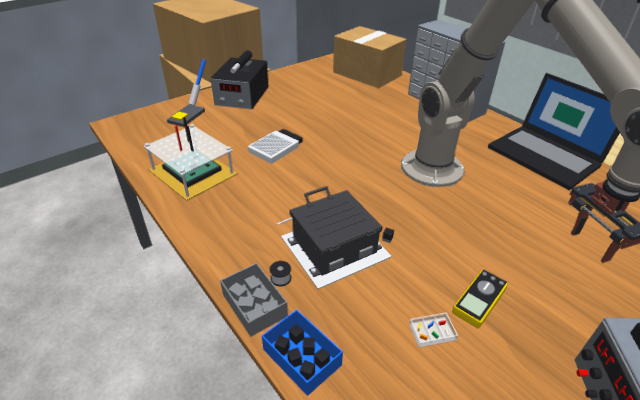

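View pics/top0.png

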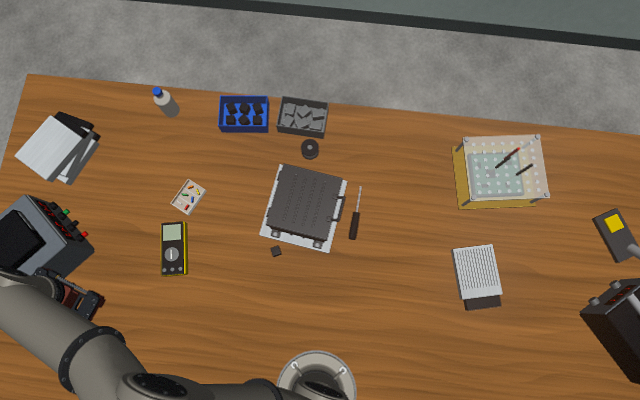

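The box is at top px (306,205) with its hoop grip on the right (world −y side) at about (342,207). The hinge is on the left, and the screwdriver lies to the right at (355,215). I'll enlarge both views.

```bash
python3 - <<'E'
import cv2,numpy as np
a=cv2.imread("pics/top0.png")[150:265,245:375]; b=cv2.imread("pics/scene0.png")[175:295,265:405]
a=cv2.resize(a,None,fx=5,fy=5,interpolation=cv2.INTER_CUBIC);b=cv2.resize(b,None,fx=5,fy=5,interpolation=cv2.INTER_CUBIC)
cv2.imwrite("pics/topc.png",a);cv2.imwrite("pics/scenec.png",b)
E
```

```text
(no output)
```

View pics/topc.png

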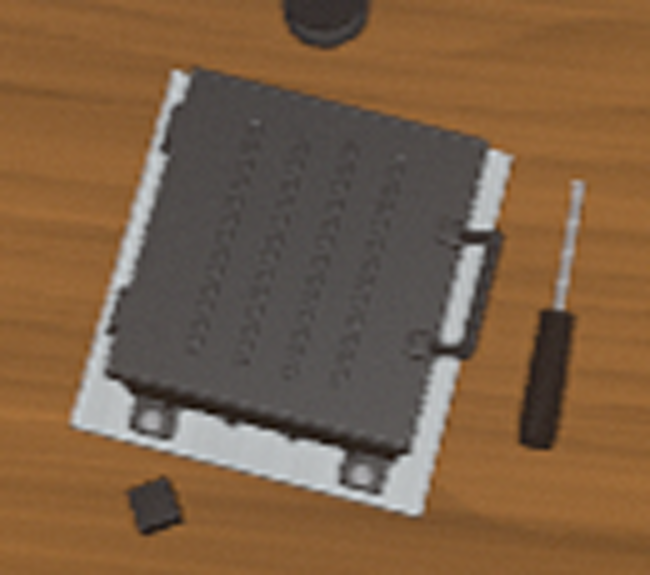

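View pics/scenec.png

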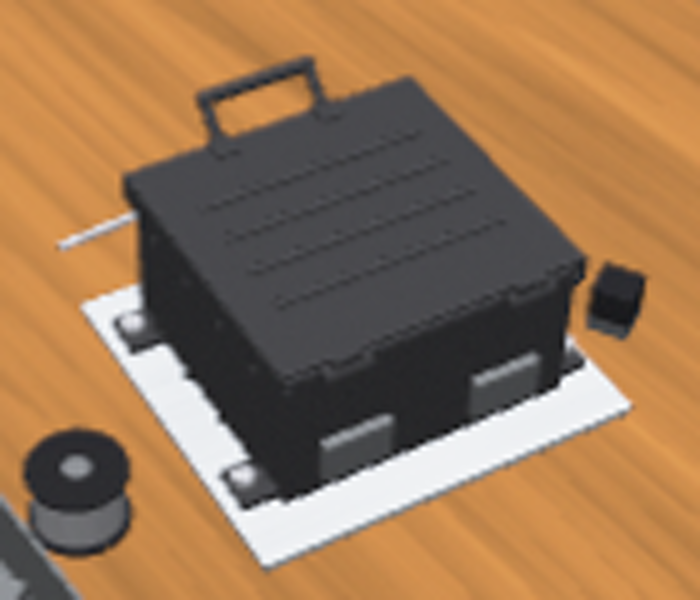

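The top crop shows lid corners at crop px (190,68), (487,138), (410,452), (110,375) and the bar at about (482,293). In the scene crop the lid corners are (125,178), (412,78), (585,262), (287,378) and the bar is at about (258,80). I'll fit the box pose to these.

```bash
cat > h.py <<'E'
import numpy as np, cv2, json
from scipy.spatial.transform import Rotation as Ro
from scipy.optimize import least_squares
from plant import bot, optics
def proj(s,X):
    X=np.atleast_2d(np.asarray(X,float))
    return cv2.projectPoints(X,cv2.Rodrigues(np.array(s["R"]))[0],np.array(s["t"]),np.array(s["mtx"]),np.array(s["dist"]))[0][:,0]
def b2w(p,X):
    X=np.atleast_2d(np.asarray(X,float)); c,sn=np.cos(p[2]),np.sin(p[2])
    return np.c_[p[0]+c*X[:,0]-sn*X[:,1],p[1]+sn*X[:,0]+c*X[:,1],X[:,2]]
def tool(st):  # tool pose
    return np.array(st["ee_pos"]),Ro.from_euler("xyz",st["tool_rot"],degrees=True)
def delta(st,pos,R):
    p,R0=tool(st); return np.round(R0.inv().apply(np.array(pos)-p)*1000,1),np.round((R0.inv()*R).as_rotvec(degrees=True),1)
E
python3 - <<'E'
from h import *
T=optics.snapshot("top");S=optics.snapshot("scene")
def px(a,o): return (np.array(a,float)+.5)/5-.5+np.array(o)
lt=px([(190,68),(487,138),(410,452),(110,375)],(245,150))  # ++ +- -- -+
pt=px([(75,425),(423,515),(510,155)],(245,150)) # -+ -- +-
gt=px([(482,293)],(245,150))
ls=px([(287,378),(125,178),(412,78),(585,262)],(265,175))
ps=px([(267,568),(630,407)],(265,175)) # ++ -+
gs=px([(258,80)],(265,175))
def pts(p):
    o=p[3];q=p[4]
    lid=[(.098*a,o+.095*b,.115) for a,b in((1,1),(1,-1),(-1,-1),(-1,1))]
    pl=lambda l:[(.125*a,q+.1175*b,.008) for a,b in l]
    g=[(0,o-.095-.019,.134)]
    return lid,pl([(-1,1),(-1,-1),(1,-1)]),g,pl([(1,1),(-1,1)])
def f(p):
    lid,p1,g,p2=pts(p)
    r=[proj(T,b2w(p,X))-m for X,m in((lid,lt),(p1,pt),(g,gt))]+[proj(S,b2w(p,X))-m for X,m in((lid,ls),(p2,ps),(g,gs))]
    return np.vstack(r).ravel()
r=least_squares(f,[.6,0,-.2,0,0],loss="soft_l1")
print(r.x,np.degrees(r.x[2])); print(np.round(f(r.x).reshape(-1,2),1).tolist())
np.save("box.npy",r.x)
print("grip",b2w(r.x,[(0,r.x[3]-.114,.134)]))
E
```

```text
[ 0.50377861 -0.32895417 -0.13916297  0.4297581   0.43598571] -7.973450700173254
[[-0.1, 0.8], [-0.0, 1.1], [0.1, -0.4], [-1.2, -0.3], [-0.9, 1.2], [-0.1, 0.8], [0.5, 0.0], [-0.2, 0.5], [-0.5, 0.8], [-0.4, -0.0], [-1.5, 0.1], [-0.1, -0.5], [-0.4, 0.2], [0.3, -0.2], [-1.1, 1.0]]
grip [[ 0.54757875 -0.01624869  0.134     ]]
```

```bash
python3 - <<'E'
from h import *
r=np.load("box.npy"); q=r[4]; o=b2w(r,[(0,q,0)])[0]; p=np.array([o[0],o[1],r[2]]); np.save("p.npy",p)
h=(0,r[3]-q+.096,.104); print(p,r[3]-q,"hinge",b2w(p,[h]))
g=(0,r[3]-q-.114,.134); G=b2w(p,[g])[0]; print("grip",G)
st=bot.state(); P,R=tool(st); print(P,R.as_matrix().round(3).tolist())
# tool down, closing line y along box y: tool y = +-box y
for s in (0,180):
    Rt=Ro.from_euler("xyz",[180,0,np.degrees(p[2])+s],degrees=True)
    print(s,delta(st,G+[0,0,.10],Rt),delta(st,G,Rt))
E
```

```text
[ 0.56425603  0.10281662 -0.13916297] -0.006227609937987766 hinge [[0.57670874 0.19172113 0.104     ]]
grip [ 0.54757875 -0.01624869  0.134     ]
[0.21978113 0.63788188 0.23606548] [[-0.945, 0.326, -0.0], [0.326, 0.945, -0.001], [-0.0, -0.001, -1.0]]
0 (array([-523. , -511.7,    2.6]), array([-0.00e+00,  1.00e-01,  1.69e+02])) (array([-523. , -511.6,  102.6]), array([-0.00e+00,  1.00e-01,  1.69e+02]))
180 (array([-523. , -511.7,    2.6]), array([ -0.1,  -0. , -11. ])) (array([-523. , -511.6,  102.6]), array([ -0.1,  -0. , -11. ]))
```

Request:
carry_out(targets=[[[-15, -15, 0], [0, 0, -2], 50], [[-40, -40, 0], [0, 0, -5], 50], [[-66, -65, 0], [0, 0, -8], 50], [[-92, -90, 0], [0, 0, -11], 50], [[-118, -116, 0], [0, 0, -11], 50], [[-144, -141, 0], [0, 0, -11], 50], [[-170, -167, 0], [0, 0, -11], 50], [[-196, -192, 0], [0, 0, -11], 50], [[-222, -217, 0], [0, 0, -11], 50], [[-248, -243, 0], [0, 0, -11], 50], [[-270, -264, 0], [0, 0, -11], 50], [[-280, -274, 0], [0, 0, -11], 50]])

```text
time_s: 1.2
ee_pos: [0.3972, 0.2835, 0.2367]
tool_rot: [-179.9, 0.0, 171.7]
wrist_force: [1.0, -0.6, -0.0]
finger_gap: 0.0437
gripper_force: 0.0
```

```bash
python3 - <<'E'
from h import *
p=np.load("p.npy"); st=bot.state(); Rt=Ro.from_euler("xyz",[180,0,np.degrees(p[2])+180],degrees=True)
print(delta(st,[.5476,-.0162,.234],Rt), st["joints"])
E
```

```text
(array([-192.2, -274.8,    3.1]), array([-0.1,  0. , -0.3])) [-49.33239243   9.52389323   7.23229912 114.47733213  -1.35809651
  56.10739405  40.25399977]
```

Request:
carry_out(targets=[[[-10, -14, 0], [0, 0, 0], 50], [[-29, -41, 0], [0, 0, 0], 50], [[-49, -70, 0], [0, 0, 0], 50], [[-69, -98, 0], [0, 0, 0], 50], [[-89, -127, 0], [0, 0, 0], 50], [[-109, -155, 0], [0, 0, 0], 50], [[-129, -184, 0], [0, 0, 0], 50], [[-149, -212, 0], [0, 0, 0], 50], [[-169, -241, 0], [0, 0, 0], 50], [[-185, -264, 0], [0, 0, 0], 50], [[-192, -275, 0], [0, 0, 0], 50], [[-192, -275, 0], [0, 0, 0], 50]])

```text
time_s: 2.2
ee_pos: [0.5479, -0.015, 0.2367]
tool_rot: [-179.9, 0.0, 171.7]
wrist_force: [0.2, -0.6, -0.2]
finger_gap: 0.0436
gripper_force: 0.0
```

```bash
python3 - <<'E'
from h import *
p=np.load("p.npy"); st=bot.state(); Rt=Ro.from_euler("xyz",[180,0,np.degrees(p[2])+180],degrees=True)
print(delta(st,[.5476,-.0162,.134],Rt), st["joints"])
s=optics.snapshot("wrist"); im=s["image"].copy()
r=np.load("box.npy");o=r[3]-r[4]
for X in [(.035,o-.114,.134),(-.035,o-.114,.134),(.098,o-.095,.115),(-.098,o-.095,.115)]:
    u=proj(s,b2w(p,[X]))[0]; print(u); cv2.circle(im,(int(u[0]),int(u[1])),3,(255,0,0),1)
cv2.imwrite("pics/w1.png",im[:,:,::-1])
E
```

```text
(array([  0.2,  -1. , 102.7]), array([-0.1,  0. , -0.4])) [-21.77052465  15.73189705  20.33227417 107.76872408  -6.29354003
  57.56401265  82.90252071]
[312.56429184 237.5991797 ]
[312.03834596 163.17869081]
[330.93063749 285.07514815]
[333.27454154  88.69366403]
```

View pics/w1.png

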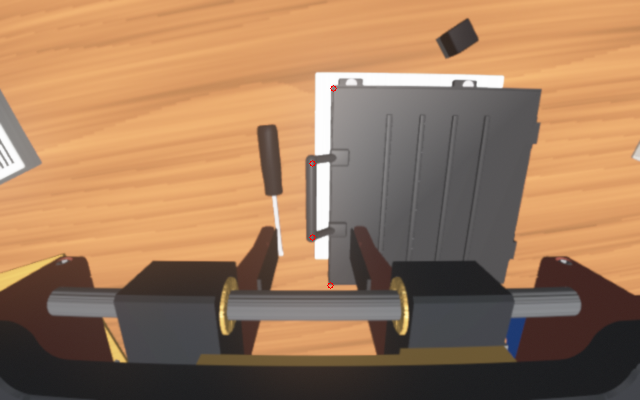

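The projected grip and lid corners fall on the image features: bar at px (312,158–238), lid edge at (331,88–285). The pose is good, so I'll descend with the tips 9 mm below the bar and close.

Request:
carry_out(targets=[[[0, -1, 12], [0, 0, 0], 36], [[0, -1, 30], [0, 0, 0], 36], [[0, -1, 50], [0, 0, 0], 36], [[0, -1, 70], [0, 0, 0], 36], [[0, -1, 85], [0, 0, 0], 36], [[0, -1, 94], [0, 0, 0], 36], [[0, -1, 98], [0, 0, 0], 36], [[0, -1, 98], [0, 0, 0], 36], [[0, -1, 98], [0, 0, 0], 0], [[0, -1, 98], [0, 0, 0], 0], [[0, -1, 98], [0, 0, 0], 0], [[0, -1, 98], [0, 0, 0], 0]], newtons=12)

```text
time_s: 3.25
ee_pos: [0.5469, -0.0174, 0.1396]
tool_rot: [-179.7, 0.1, 171.8]
wrist_force: [-1.6, -6.0, 1.3]
finger_gap: 0.0094
gripper_force: 12.0
```

Request:
carry_out(targets=[[[0, 0, 0], [0, 0, 0], 0], [[0, 0, 0], [0, 0, 0], 0], [[0, 0, 0], [0, 0, 0], 0], [[0, 0, 0], [0, 0, 0], 0]])

```text
time_s: 3.58
ee_pos: [0.5469, -0.0173, 0.1395]
tool_rot: [-179.7, 0.1, 171.8]
wrist_force: [-1.9, -11.6, 2.2]
finger_gap: 0.0094
gripper_force: 12.0
```

```bash
python3 - <<'E'
from h import *
p=np.load("p.npy"); st=bot.state(); print(st["joints"],st["moment"])
# box-frame TCP
c=Ro.from_euler("z",-p[2]); b=c.apply(st["ee_pos"]-np.r_[p[:2],0]); print(b)
r=np.load("box.npy");o=r[3]-r[4]; H=np.array([o+.096,.104])
a0=np.arctan2(.030,.210)
for th in np.r_[0,.06,np.arange(.15,1.86,.1),1.86]:
    a=a0+th; d=np.array([-.212*np.cos(a),.212*np.sin(a)])-np.array([-.210,.030]); print(round(th,2),np.round(d*1000).astype(int)*[1,-1],end="; ")
E
```

```text
[-19.78564784  22.76138923  18.66499858 112.94922907  -9.55810549
  45.74582369  85.96627041] [-2.62887294  0.25303811 -0.05322185]
[-0.00056223 -0.12135776  0.13952574]
0.0 [0 0]; 0.06 [  2 -13]; 0.15 [  7 -31]; 0.25 [ 14 -51]; 0.35 [ 23 -70]; 0.45 [ 34 -88]; 0.55 [  47 -105]; 0.65 [  61 -121]; 0.75 [  77 -135]; 0.85 [  94 -147]; 0.95 [ 112 -158]; 1.05 [ 132 -167]; 1.15 [ 152 -174]; 1.25 [ 172 -179]; 1.35 [ 193 -181]; 1.45 [ 214 -182]; 1.55 [ 236 -180]; 1.65 [ 256 -177]; 1.75 [ 277 -171]; 1.85 [ 297 -163]; 1.86 [ 299 -163];
```

Bar gripped (gap 9.4 mm). Now swing it along the arc with the tool kept vertical.

Request:
carry_out(targets=[[[0, -1, -6], [0, 0, 0], 0], [[0, 1, -13], [0, 0, 0], 0], [[0, 3, -22], [0, 0, 0], 0], [[0, 6, -31], [0, 0, 0], 0], [[0, 9, -41], [0, 0, 0], 0], [[0, 13, -51], [0, 0, 0], 0], [[0, 17, -61], [0, 0, 0], 0], [[0, 22, -70], [0, 0, 0], 0], [[0, 28, -79], [0, 0, 0], 0], [[0, 33, -88], [0, 0, 0], 0], [[0, 39, -97], [0, 0, 0], 0], [[0, 46, -105], [0, 0, 0], 0]])

```text
time_s: 4.58
ee_pos: [0.5536, 0.0278, 0.2459]
tool_rot: [-179.7, 0.1, 171.7]
wrist_force: [-4.0, -13.6, 9.1]
finger_gap: 0.0097
gripper_force: 12.0
```

Request:
carry_out(targets=[[[0, 5, -9], [0, 0, 0], 0], [[0, 13, -18], [0, 0, 0], 0], [[0, 29, -32], [0, 0, 0], 0], [[0, 46, -44], [0, 0, 0], 0], [[0, 64, -55], [0, 0, 0], 0], [[0, 84, -64], [0, 0, 0], 0], [[0, 104, -71], [0, 0, 0], 0], [[0, 124, -76], [0, 0, 0], 0], [[0, 145, -79], [0, 0, 0], 0], [[0, 166, -80], [0, 0, 0], 0], [[0, 180, -79], [0, 0, 0], 0], [[0, 188, -78], [0, 0, 0], 0]])

```text
time_s: 5.58
ee_pos: [0.5814, 0.2215, 0.3231]
tool_rot: [179.9, 0.3, 172.1]
wrist_force: [5.2, -1.4, 2.0]
finger_gap: 0.0096
gripper_force: 12.0
```

```bash
python3 - <<'E'
from h import *
p=np.load("p.npy"); st=bot.state(); c=Ro.from_euler("z",-p[2]); print(c.apply(st["ee_pos"]-np.r_[p[:2],0]),st["joints"],c.apply(st["wrist_force"]))
E
```

```text
[0.00048298 0.11986403 0.32313043] [-38.4089036   18.58479831  15.46253544  91.7177495   -5.14334738
  70.10677911  60.06687633] [ 5.33797102 -0.66000803  1.95783113]
```

Request:
carry_out(targets=[[[0, 8, 1], [0, 0, 0], 0], [[0, 17, 3], [0, 0, 0], 0], [[0, 26, 5], [0, 0, 0], 0], [[0, 34, 7], [0, 0, 0], 0], [[0, 41, 9], [0, 0, 0], 0], [[0, 47, 11], [0, 0, 0], 0], [[0, 52, 13], [0, 0, 0], 0], [[0, 55, 14], [0, 0, 0], 0], [[0, 55, 14], [0, 0, 0], 0]])

```text
time_s: 6.33
ee_pos: [0.588, 0.2741, 0.3073]
tool_rot: [-180.0, 0.1, 172.0]
wrist_force: [4.8, -0.1, -0.5]
finger_gap: 0.0095
gripper_force: 12.0
```

Request:
carry_out(targets=[[[0, 0, 0], [0, 0, 0], 30], [[0, 0, 0], [0, 0, 0], 30], [[0, 0, 0], [0, 0, 0], 30], [[0, 0, -8], [0, 0, 0], 30], [[0, 0, -25], [0, 0, 0], 30], [[0, 0, -50], [0, 0, 0], 30], [[0, 0, -75], [0, 0, 0], 50], [[0, -20, -90], [0, 0, 0], 70], [[0, -50, -95], [0, 0, 0], 100], [[0, -80, -95], [0, 0, 0], 100], [[0, -115, -95], [0, 0, 0], 100], [[0, -130, -95], [0, 0, 0], 100]])

```text
time_s: 7.33
ee_pos: [0.5688, 0.1401, 0.404]
tool_rot: [-180.0, 0.1, 171.7]
wrist_force: [-0.3, -0.6, 1.4]
finger_gap: 0.0629
gripper_force: 0.0
```

```bash
python3 - <<'E'
from h import *
p=np.load("p.npy"); st=bot.state(); print(st["joints"],st["ee_pos"])
for n in ("top","scene"):
    s=optics.snapshot(n); im=s["image"].copy()
    cv2.imwrite(f"pics/{n}1.png",im[:,:,::-1])
    u=proj(s,b2w(p,[(0,0,.1)]))[0].astype(int); 
    c=im[max(u[1]-75,0):u[1]+75,u[0]-100:u[0]+100]
    cv2.imwrite(f"pics/{n}1c.png",cv2.resize(c[:,:,::-1],None,fx=4,fy=4,interpolation=cv2.INTER_CUBIC)); print(n,u)
a=cv2.imread("pics/top1c.png");b=cv2.imread("pics/scene1c.png")
cv2.imwrite("pics/both1.png",cv2.resize(np.vstack([a,b]),None,fx=.5,fy=.5))
E
```

```text
[-34.60248587  12.54757681  18.07824298  89.36000775  -3.87919051
  78.68789843  65.5248116 ] [0.56879039 0.14009321 0.40396526]
top [302 201]
scene [335 223]
```

View pics/both1.png

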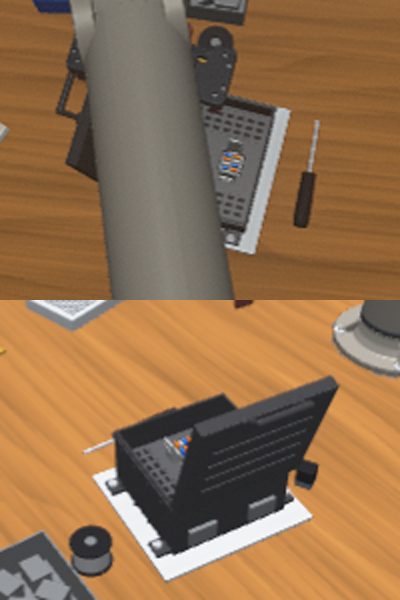

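The lid is open on its stop, and the coloured fuses show the fuse carrier is in the −y bay (top crop at about (232,160)). Next I'll rotate so the jaws close along box x and move above that bay.

```bash
python3 - <<'E'
from h import *
p=np.load("p.npy"); st=bot.state(); Rt=Ro.from_euler("xyz",[180,0,np.degrees(p[2])+270],degrees=True)
print(delta(st,b2w(p,[(0,-.042,.23)])[0],Rt))
E
```

```text
(array([ -0.9, -81. , 173.9]), array([ -0. ,   0.1, -90.4]))
```

Request:
carry_out(targets=[[[0, -10, 0], [0, 0, -6], 100], [[0, -20, 0], [0, 0, -13], 100], [[0, -30, 0], [0, 0, -20], 100], [[0, -40, 0], [0, 0, -27], 100], [[0, -50, 0], [0, 0, -34], 100], [[0, -60, 0], [0, 0, -41], 100], [[0, -70, 0], [0, 0, -48], 100], [[0, -75, 0], [0, 0, -55], 100], [[0, -79, 0], [0, 0, -62], 100], [[-1, -81, 0], [0, 0, -69], 100], [[-1, -81, 0], [0, 0, -76], 100], [[-1, -81, 0], [0, 0, -83], 100]])

```text
time_s: 8.43
ee_pos: [0.559, 0.067, 0.4027]
tool_rot: [180.0, 0.0, -104.5]
wrist_force: [-0.1, 0.6, -0.7]
finger_gap: 0.0879
gripper_force: 0.0
```

Request:
carry_out(targets=[[[0, 0, 10], [0, 0, -7], 100], [[0, 0, 30], [0, 0, -7], 100], [[0, 0, 55], [0, 0, -7], 100], [[0, 0, 80], [0, 0, -7], 100], [[0, 0, 105], [0, 0, -7], 100], [[0, 0, 130], [0, 0, -7], 100], [[0, 0, 152], [0, 0, -7], 100], [[0, 0, 167], [0, 0, -7], 100], [[0, 0, 174], [0, 0, -7], 100], [[0, 0, 174], [0, 0, -7], 100], [[0, 0, 174], [0, 0, -7], 100]])

```text
time_s: 9.35
ee_pos: [0.5593, 0.0661, 0.2291]
tool_rot: [-180.0, 0.0, -97.9]
wrist_force: [-0.0, 0.2, 1.3]
finger_gap: 0.088
gripper_force: 0.0
```

```bash
python3 - <<'E'
from h import *
p=np.load("p.npy"); st=bot.state(); print(st["joints"],st["ee_pos"],st["tool_rot"])
s=optics.snapshot("wrist"); im=s["image"].copy(); cv2.imwrite("pics/w2raw.png",im[:,:,::-1])
P=[(a*.095,-.09,.104) for a in(-1,1)]+[(a*.032,-.042+b*.0105,.094) for a in(-1,1) for b in(-1,1)]
for u in proj(s,b2w(p,P)): print(u.round(1)); cv2.circle(im,(int(u[0]),int(u[1])),3,(255,0,0),1)
cv2.imwrite("pics/w2.png",im[:,:,::-1])
E
```

```text
[-20.71900865  17.25913563   9.41035925 105.70340412  -3.33422902
  57.28916855 162.13051003] [0.55927325 0.06606127 0.22906262] [-1.79997722e+02  2.67638282e-02 -9.79469136e+01]
[415.2 140.8]
[212.  140.6]
[345.7 177.8]
[345.  198.1]
[281.5 177.7]
[282.1 198. ]
```

View pics/w2.png

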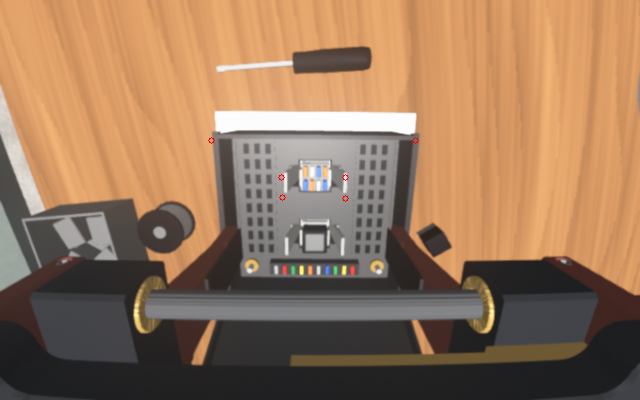

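The tabs appear at about px x 285 and 345, y 170–195. The box is about 7 px nearer −y than projected, so the lid, not the plate, is centred on the origin. I'll zoom in to refine.

```bash
python3 - <<'E'
import cv2
a=cv2.imread("pics/w2raw.png")[120:265,205:425]
cv2.imwrite("pics/w2c.png",cv2.resize(a,None,fx=3.6,fy=4-.4,interpolation=cv2.INTER_CUBIC))
E
```

```text
(no output)
```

View pics/w2c.png

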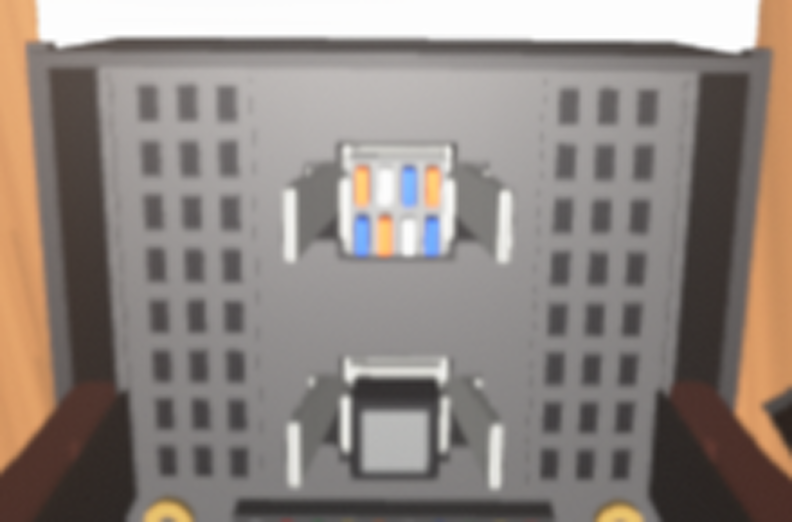

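```bash
python3 - <<'E'
from h import *
p=np.load("p.npy"); s=optics.snapshot("wrist"); st=bot.state()
q=lambda L:np.array(L,float)/3.6+[205,120]
m=q([(283,190),(283,262),(512,188),(512,262),(288,422),(288,488),(502,422),(502,488),(30,43),(769,50)])
X=[(a*.032,y+b*.0105,.094) for y in(-.042,.028) for a in(1,-1) for b in(-1,1)]+[(.095,-.09,.104),(-.095,-.09,.104)]
r=least_squares(lambda v:(proj(s,b2w(v,X))-m).ravel(),p,loss="soft_l1",x_scale=[.01,.01,.02])
print(p,r.x,np.degrees(r.x[2]),r.fun.reshape(-1,2).round(1).tolist()); np.save("p2.npy",r.x)
Rt=Ro.from_euler("xyz",[180,0,np.degrees(r.x[2])+270],degrees=True)
print(delta(st,b2w(r.x,[(0,-.042,.080)])[0],Rt))
E
```

```text
[ 0.56425603  0.10281662 -0.13916297] [ 0.56241319  0.09719905 -0.14417799] -8.26079047621576 [[-0.4, -1.0], [0.1, -0.5], [0.4, -0.0], [-0.3, -0.1], [-0.3, -0.2], [0.2, -0.6], [0.7, 0.2], [-0.0, -0.2], [0.5, 1.9], [-0.9, 1.2]]
(array([ 10.5,   2.2, 149.9]), array([-0.1,  0.1,  0.3]))
```

Request:
carry_out(targets=[[[3, 1, 10], [0, 0, 0], 100], [[6, 2, 25], [0, 0, 0], 100], [[10, 2, 45], [0, 0, 0], 100], [[10, 2, 65], [0, 0, 0], 100], [[10, 2, 85], [0, 0, 0], 100], [[10, 2, 98], [0, 0, 0], 100], [[10, 2, 105], [0, 0, 0], 100], [[10, 2, 105], [0, 0, 0], 100], [[10, 2, 105], [0, 0, 0], 100], [[10, 2, 105], [0, 0, 0], 100]])

```text
time_s: 10.28
ee_pos: [0.5563, 0.0554, 0.1246]
tool_rot: [-179.9, 0.0, -98.0]
wrist_force: [0.1, 0.1, -1.2]
finger_gap: 0.0877
gripper_force: 0.0
```

```bash
python3 - <<'E'
from h import *
p=np.load("p2.npy"); st=bot.state(); print(st["joints"][6],st["ee_pos"])
Rt=Ro.from_euler("xyz",[180,0,np.degrees(p[2])+270],degrees=True)
print(delta(st,b2w(p,[(0,-.042,.080)])[0],Rt))
s=optics.snapshot("wrist"); im=s["image"].copy()
P=[(a*.032,-.042+b*.0105,.094) for a in(-1,1) for b in(-1,1)]
for u in proj(s,b2w(p,P)): print(u.round(1)); cv2.circle(im,(int(u[0]),int(u[1])),2,(255,0,0),1)
cv2.imwrite("pics/w3.png",im[:,:,::-1])
E
```

```text
164.3204460096647 [0.55625816 0.05538197 0.12463755]
(array([-0.2, -0. , 44.6]), array([-0.1,  0. ,  0.2]))
[362.2 218.2]
[360.6 247.5]
[264.5 217.7]
[265.8 247. ]
```

View pics/w3.png

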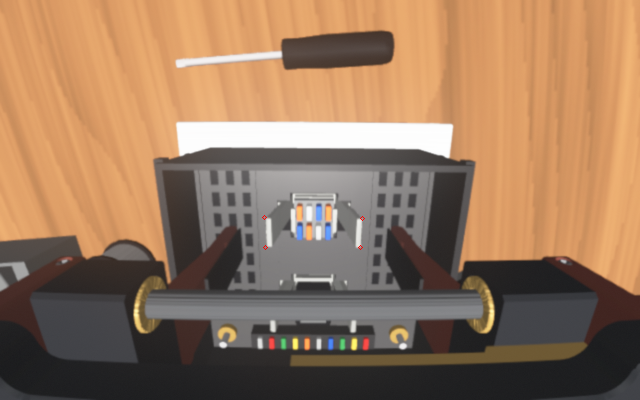

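The projected tab corners coincide with the tabs at px (268,218–247) and (360,218–247), midway between the fingers. I'll descend and squeeze.

Request:
carry_out(targets=[[[0, 0, 6], [0, 0, 0], 100], [[0, 0, 16], [0, 0, 0], 100], [[0, 0, 28], [0, 0, 0], 100], [[0, 0, 38], [0, 0, 0], 100], [[0, 0, 43], [0, 0, 0], 100], [[0, 0, 44], [0, 0, 0], 100], [[0, 0, 44], [0, 0, 0], 100], [[0, 0, 44], [0, 0, 0], 60], [[0, 0, 44], [0, 0, 0], 40], [[0, 0, 44], [0, 0, 0], 30], [[0, 0, 44], [0, 0, 0], 30], [[0, 0, 44], [0, 0, 0], 30]], newtons=25)

```text
time_s: 11.33
ee_pos: [0.5559, 0.0554, 0.0801]
tool_rot: [-179.9, 0.0, -98.0]
wrist_force: [-0.5, 1.1, 3.8]
finger_gap: 0.0584
gripper_force: 2.9
```

Request:
carry_out(targets=[[[0, 0, 0], [0, 0, 0], 30], [[0, 0, 0], [0, 0, 0], 30], [[0, 0, 0], [0, 0, 0], 30], [[0, 0, 0], [0, 0, 0], 30], [[0, 0, 0], [0, 0, 0], 30], [[0, 0, 0], [0, 0, 0], 30]])

```text
time_s: 11.83
ee_pos: [0.5565, 0.0553, 0.0806]
tool_rot: [-179.9, 0.0, -98.0]
wrist_force: [-0.6, -0.4, 7.4]
finger_gap: 0.0416
gripper_force: 25.0
```

Request:
carry_out(targets=[[[0, 0, -2], [0, 0, 0], 30], [[0, 0, -4], [0, 0, 0], 30], [[0, 0, -8], [0, 0, 0], 30], [[0, 0, -12], [0, 0, 0], 30], [[0, 0, -17], [0, 0, 0], 30], [[0, 0, -22], [0, 0, 0], 30], [[0, 0, -28], [0, 0, 0], 30], [[0, 0, -34], [0, 0, 0], 30], [[0, 0, -40], [0, 0, 0], 30], [[0, 0, -46], [0, 0, 0], 30], [[0, 0, -52], [0, 0, 0], 30], [[0, 0, -58], [0, 0, 0], 30]])

```text
time_s: 12.83
ee_pos: [0.5555, 0.0554, 0.1383]
tool_rot: [-180.0, 0.0, -98.0]
wrist_force: [-0.1, 1.2, -1.5]
finger_gap: 0.0422
gripper_force: 25.0
```

Request:
carry_out(targets=[[[0, 0, -8], [0, 0, 0], 30], [[0, 0, -18], [0, 0, 0], 30], [[0, 0, -28], [0, 0, 0], 30], [[0, 0, -38], [0, 0, 0], 30], [[0, 0, -48], [0, 0, 0], 30], [[0, 0, -58], [0, 0, 0], 30], [[0, 0, -68], [0, 0, 0], 30], [[0, 0, -77], [0, 0, 0], 30], [[0, 0, -83], [0, 0, 0], 30], [[0, 0, -85], [0, 0, 0], 30], [[0, 0, -85], [0, 0, 0], 30], [[0, 0, -85], [0, 0, 0], 30]])

```text
time_s: 13.83
ee_pos: [0.5552, 0.0553, 0.2224]
tool_rot: [180.0, -0.0, -98.0]
wrist_force: [-0.5, -0.2, -0.6]
finger_gap: 0.0417
gripper_force: 25.0
```

```bash
python3 - <<'E'
from h import *
p=np.load("p2.npy"); st=bot.state(); print(st["ee_pos"],st["tool_rot"],st["finger_gap"],st["gripper_force"],st["wrist_force"],st["moment"])
w=optics.snapshot("wrist")["image"]; s=optics.snapshot("scene"); u=proj(s,b2w(p,[(0,-.042,.15)]))[0].astype(int)
c=cv2.resize(s["image"][u[1]-75:u[1]+75,u[0]-100:u[0]+100],(400,300),interpolation=cv2.INTER_CUBIC)
cv2.imwrite("pics/f.png",np.hstack([cv2.resize(w[100:350,140:500],(400,300)),c])[:,:,::-1])
E
```

```text
[0.55524239 0.05533372 0.22235846] [ 1.79967892e+02 -7.83348763e-03 -9.80094034e+01] 0.041687139037666306 24.99980270076776 [-0.53228005 -0.20145731 -0.6493253 ] [ 0.09015453  0.07811064 -0.00539013]
```

View pics/f.png

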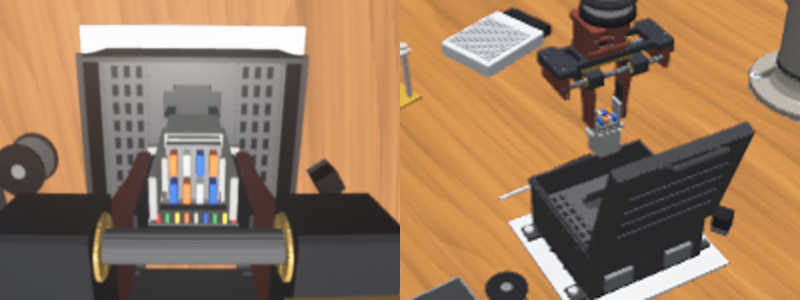

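The carrier hangs upright between the fingers (left panel about (195,180)). Its underside is about 50 mm above the rim and the lid is still open on its stop. Handing in.

Request:
carry_out(targets=[[[0, 0, 0], [0, 0, 0], 30], [[0, 0, 0], [0, 0, 0], 30], [[0, 0, 0], [0, 0, 0], 30], [[0, 0, 0], [0, 0, 0], 30]])

```text
time_s: 14.27
ee_pos: [0.5554, 0.0553, 0.2225]
tool_rot: [180.0, -0.0, -98.0]
wrist_force: [-0.2, -0.2, -1.5]
finger_gap: 0.0415
gripper_force: 25.0
```

```bash
python3 -c "
from plant import hand_in
print(hand_in())"
```

```text
the job is handed in; nothing more can be done
None
```

The job is handed in at about 14 s: lid open on its stop, fuse carrier held upright and still by its squeezed catches about 50 mm above the rim; the relay carrier was hidden in the last pictures, so I didn't confirm by sight that it is still plugged in.

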